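Draw the flush bolt, open the passive leaf and hang the parts bin on its door rail

ROBOT

A 6-joint arm with a two-finger parallel gripper is mounted at the origin on the work surface. World frame = base frame: x ahead of the robot, y to its left, z up, the work surface at z = 0. Lengths are in m, angles in rad, forces in N, time in s.
With the tool pointing down it reaches from about 0.25 to 0.725 m from the base axis. Payload 4 kg.
Tool frame: the origin (TCP) lies between the finger pads; the fingertips stand 8 mm ahead of it and the grasp point (between the pads) lies 11 mm behind it; z points along the fingers, y is the direction in which the jaws open and shut (so a half turn about z gives the same grasp; the last joint's range is limited). The gripper opens to 85 mm and grips with 20 to 120 N. Pads are 22 mm wide; open, the fingers measure 114 mm over their backs; the gripper's body (76 mm by 85 mm) begins 54 mm behind the grasp point. The pads swing forward as they close: fully open they stand 13 mm farther back than shut.
Start: joints at [1.175, 0.241, 0.005, 1.335, 0, 1.571], TCP at [0.193, 0.461, 0.239] pointing down, gripper open.
Joint ranges: [-2.72, 2.72], [-1.05, 1.87], [-1.09, 1.28], [-1.99, 2.15], [-1.42, 1.44], [-3.14, 3.14]. Speed limits (rad/s): [2.79, 2.79, 3.14, 3.14, 3.14, 3.14].

INTERFACE

Orientations are given as a unit quaternion [x, y, z, w].
In Python, from workcell import * gives the robot as it stands.
- The arm moves only by the tool send_rows, never from a script. Its argument "increments" is a list that holds one entry, the list of rows, each a list of 6 numbers: the shift along the tool's x, y, z in units of 50 mm (1.0 is 50 mm), then the turn, a rotation vector about the tool's x, y, z in units of 10 degrees (1.0 is 10 degrees). In form: [[[x, y, z, ax, ay, az], ...]]. A call has 1 to 8 rows; each row shifts and turns the commanded pose from where the row before left it, along the tool's axes as they then stand; what a row does not reach is not made up. A row lasts 1/8 s, in which the tool goes at most 62.5 mm and 10.7 degrees, less where a joint would pass 70% of its speed; a pose out of reach is approached as far as the arm can. A call with a number of a shift or a turn outside -1 to 1 is refused whole. A call with a gripper value outside its range is refused whole. "grip" is the closure, from 0 (fully open) to 1 (shut), set as the call begins (left out, the last holds). The fingers move at their own pace and stop on an object; the grip force is fixed at half the most. Time passes only in rows, so rows that do not move let the fingers close. It gives the time, the measured TCP pose, the force and the opening at its end, in the units of the state.
- get_obs(): the state, without advancing time (a new reading comes with each control period).
- camera(name): name is "side" or "top" or "wrist"; returns a dict with "color" (480x640x3 uint8, red, green, blue), "z_map" (480x640 float32, m along the optical axis (not along the pixel's ray), 0 where there is no reading), "intrinsics" (3x3 intrinsics, pixels), "pose" (4x4, takes a point from camera to world coordinates); the wrist camera has in their place "mount" (4x4, takes a point from camera to tool coordinates, whose origin is the TCP and whose axes are the flange's). Camera axes: x right, y down, z forward; pixel columns grow to the right and rows downward; lengths in m; the calibration is good to about 2 mm. A picture is of the moment at which its call begins: read the wrist's pose just before it.
- job_done(): hands the job in, once; it reports no verdict.
The state is a dict: "clock": time; "joint_pos": joint angles; "joint_vel": joint speeds; "tau": joint torques, N m; "eef_pos": TCP position; "tool_rot": TCP orientation; "ft_force": force on the tool from outside, world axes, zero at the start; "ft_torque": the same for the moment, N m; "grip_width": finger opening in m.
Only numpy, scipy, OpenCV 4.12 (cv2) and the standard library are available. Lean on these libraries where they do the work, as an engineer would, in place of code of your own. Each camera call takes 0.05 s, during which the arm holds its last target.

TASK

Put the parts bin back on the upper of the two hook rails inside the cabinet's passive leaf, which is still shut; the other leaf already stands open. Draw the passive leaf's flush bolt fully down by its thumb piece before you pull on the leaf, then swing the leaf wide open, hang the bin with its tongue seated in the upper rail, and let go. Keep the bin upright so that nothing spills, do not knock the other things on the bench about, and leave the leaf open with its bolt drawn.

Things in the scene. Friction and masses are not known exactly. Their poses are not given: they have to be found in the camera images.
- flush_bolt (a joint): Flush bolt of the passive leaf: steel rod in the leaf's meeting stile, moved by a thumb piece. Value in m: 0 up (shot), 0.020 fully down (drawn); starts 0 to 0.003. Shot, its tip stands 14 mm above the leaf's top in the keeper lug's hole and locks the leaf; clear from 0.012. About 4 N of friction; stays where left.
- bolt_thumb (a point): Middle of the top face of the bolt's thumb piece: steel block 22 mm wide (y), 14 high, standing 22 mm proud of the stile; this point lies 12 mm in front of the stile's face and at first 17 mm below the leaf's top. Push it down from above. The keeper lug and roof above reach to 10 mm behind it (+x); beside it a wall 29 mm towards +y, open towards -y. Axes of the leaf.
- keeper_lug (a point): Top of the steel keeper lug on the cabinet roof's front edge, above the bolt: 30 mm wide, hole for the bolt's tip, 12 mm above the leaf's top; fixed to the cabinet. The grey steel cabinet is 346 mm wide, 200 deep, 242 high; its doors face -x of this point's axes.
- passive_leaf (a joint): Angle of the passive leaf, rad: 0 shut, growing as it swings out, stop at 1.9. Grey steel door 170 mm wide, 215 high, 38 thick (meeting stile 12, stepped back 26 at the front), foot 12 mm above the bench, in the left half of the cabinet as one faces its doors. Hinge friction of about 0.2 N m keeps it where it is left.
- leaf_hinge (a point): Point on the passive leaf's vertical hinge line, on its outer edge, at the height of the pull bar. Axes of the leaf. Seen from above the leaf turns clockwise (negative about world z) as it opens.
- leaf_pull (a point): Centre of the passive leaf's pull: horizontal steel bar 10 mm thick, 66 mm long, 33 mm clear in front of the leaf's face, 18 mm below the leaf's top. Axes of the leaf, turning with it: z up, y along the bar towards the hinge, x from outside to inside, so that pulling it open starts towards -x.
- rail_mid (a point): Upper hook rail inside the passive leaf: mid-length, over the middle of its throat, level with the lip's top. Axes of the leaf: +x away from its inner face, y along the rail. Aluminium J rail 110 mm long; throat 16 mm wide (x -8, the leaf, to +8), 14 deep; lip 3.5 thick (x +8 to +11.5). An equal rail 45 mm lower backs the hung bin. Leaf's top 20 mm above.
- bin_center (a point): Centre of the parts bin, 35 mm above its underside: open light grey plastic bin of brass standoffs, 96 mm long (x), 64 wide (y), 70 high, walls 3, front (+x) only 38 high, 0.14 to 0.28 kg, stands on the bench. Hanger on the high back wall (-x): a flange at the rim, 15 mm back, ending in a tongue hanging down. Hung, its axes point as the rail's.
- bin_tongue (a point): Middle of the lower edge of the bin's hanger tongue, at (-61, 0, +21) mm from bin_center in the bin's axes. Tongue 56 mm wide, 4 thick, 11 long below the flange; the gap between it and the bin's back, which takes the rail's lip, is 11 mm. Seated, the flange rests on the lip, this point is about 11 mm below rail_mid and the bin leans up to 0.15 rad.
- motor: Bystander: stepper motor standing on end, 57 x 57 x 57 mm with a 22 mm shaft up. Origin under its centre. It and the bin may have changed places.
- gear: Bystander: black gear wheel lying flat, 80 mm across, 22 mm high. Origin under its centre.
- pliers: Bystander: pliers with red grips lying flat, 165 mm long, 12 mm high. Origin under the joint.
- mouse: Bystander: black computer mouse, 105 x 60 x 32 mm. Origin under its centre.
- meter: Bystander: grey hand multimeter lying on its back, 155 x 78 x 40 mm. Origin under its centre.
- screwdriver: Bystander: screwdriver lying on the bench, 180 mm long. Origin under its centre.
- flux_jar: Bystander: small jar, 54 mm across, 75 mm high. Origin under its centre.
- parts_bin: The parts bin itself; origin under its centre, axes as told at bin_center.
Not all that is in view belongs to the job. What is shaped like the parts_bin but pink is not meant.

How it is judged:
On the way, in this order (a step that is already met when the one before it is completed fails the run):
1. the flush bolt is drawn down while the passive leaf is still shut (value of joint flush_bolt above 0.015 m and value of joint passive_leaf below 0.06 rad), for 0.1 s.
2. the passive leaf is swung wide open (value of joint passive_leaf above 1 rad), for 0.2 s.
At the end, for the whole second after the job is handed in: The passive leaf stands open by more than 1.0 rad, its bolt drawn by more than 13 mm; the bin hangs at rest with its tongue in the upper rail's throat (within 9 mm across, 32 mm along, tongue edge 6 to 18 mm below the lip's top), leaning less than 0.25 rad (value of joint passive_leaf above 1 rad and value of joint flush_bolt above 0.013 m and x of bin_tongue in the frame of rail_mid between -0.009 and 0.009 m and y of bin_tongue in the frame of rail_mid between -0.032 and 0.032 m and z of bin_tongue in the frame of rail_mid between -0.018 and -0.006 m and angle between bin_center's own z axis and vertical below 0.25 rad and linear speed of parts_bin below 0.02 m/s); the robot touches nothing.
It fails at once if the passive leaf is forced open with its bolt still shot (value of joint passive_leaf above 0.12 rad and value of joint flush_bolt below 0.01 m).
It fails at once if the bin is tipped by more than 0.6 rad (angle between bin_center's own z axis and vertical above 0.6 rad).
It fails at once if another thing on the bench is knocked about (moved by more than 40 mm) (distance of any of motor, gear, pliers, mouse, meter, screwdriver, flux_jar from where it was at the start of the episode above 0.04 m).
It also fails if it takes over 61 s, if anything falls off the work surface, if the arm or the gripper's body presses on something with over 40 N, if the wrist force passes 120 N, or if a joint passes its speed limit or range.

## Working session

There is one attempt and no reset: what is moved stays moved. The work goes in short steps, Python scripts to look and compute and a tool call to move; the robot and the scene stay as the last step left them, time stands still between calls to the robot, and variables do not carry over. Pictures are saved under pics/ and viewed, and the job is handed in when it is done.

Besides the shell and the picture viewer there is one more tool, called after "Call:" as name([rows], argument=value, ...), one row to a line, values as JSON. send_rows: Moves the arm, as the interface text tells. Its arguments: {"type":"object","properties":{"increments":{"type":"array"},"grip":{"type":"number"}},"required":["increments"]}

```bash
mkdir -p pics; ls
cat > h.py <<'E'
import numpy as np, cv2
from workcell import *
from scipy.spatial.transform import Rotation as R
def save(n,im): cv2.imwrite(f'pics/{n}.png',im[:,:,::-1])
def grab(name):
    o=get_obs(); c=camera(name)
    if name=='wrist':
        T=np.eye(4);T[:3,:3]=R.from_quat(o['tool_rot']).as_matrix();T[:3,3]=o['eef_pos'];c['pose']=T@c['mount']
    return c
def pts(c):
    z=c['z_map'];K=c['intrinsics'];v,u=np.mgrid[:480,:640]
    P=np.stack([(u-K[0,2])/K[0,0]*z,(v-K[1,2])/K[1,1]*z,z],-1)
    W=P@c['pose'][:3,:3].T+c['pose'][:3,3]; W[z==0]=np.nan
    return W
E
python3 - <<'E'
from h import *
o=get_obs();print(o)
for n in ['side','top','wrist']:
    c=grab(n);save(n+'0',c['color']);np.savez(f'{n}0.npz',**c);print(n,c['intrinsics'],c['pose'])
E
```

```text
pics
{'clock': 0.0, 'joint_pos': array([1.17500485e+00, 2.41436804e-01, 3.74216176e-03, 1.33516214e+00,
       3.02478731e-05, 1.57079066e+00]), 'joint_vel': array([-1.05683821e-04,  1.76175565e-03, -1.53646421e-03, -1.53766648e-03,
        1.13926855e-04, -8.66369082e-05]), 'tau': array([-1.62835811e-03, -3.72319973e+01,  2.52406991e+01,  1.69805204e-02,
       -6.02596424e-05,  9.53655331e-06]), 'eef_pos': array([0.19253277, 0.46080298, 0.23840785]), 'tool_rot': array([ 1.96603705e-01,  9.80482494e-01, -1.00714716e-03, -2.17381351e-04]), 'ft_force': array([-0.22671822,  0.0188199 ,  1.12033437]), 'ft_torque': array([ 0.07053413, -0.0399007 ,  0.00165986]), 'grip_width': 0.08573674901782422}
side [[452.20750079   0.         315.39076518]
 [  0.         452.20750079 237.89374436]
 [  0.           0.           1.        ]] [[ 7.28391900e-01 -3.30197026e-01  6.00345871e-01 -8.23940904e-02]
 [-6.85160740e-01 -3.51052293e-01  6.38213951e-01 -7.87474968e-01]
 [ 1.64461162e-05 -8.76203294e-01 -4.81941685e-01  6.68911621e-01]
 [ 0.00000000e+00  0.00000000e+00  0.00000000e+00  1.00000000e+00]]
top [[620.22249771   0.         315.38946508]
 [  0.         620.22249771 240.29001418]
 [  0.           0.           1.        ]] [[ 0.08967106 -0.97176825  0.21823284  0.26527841]
 [-0.99596942 -0.08705111  0.02161054 -0.11534046]
 [-0.00200302 -0.21929108 -0.97565743  1.36297106]
 [ 0.          0.          0.          1.        ]]
wrist [[386.06901279   0.         323.24141402]
 [  0.         386.06901279 248.67253957]
 [  0.           0.           1.        ]] [[ 0.38534398  0.89084161  0.24064753  0.13200654]
 [ 0.92277149 -0.37153585 -0.10224429  0.48618106]
 [-0.00167428  0.26146191 -0.96521234  0.37295074]
 [ 0.          0.          0.          1.        ]]
```

View pics/side0.png

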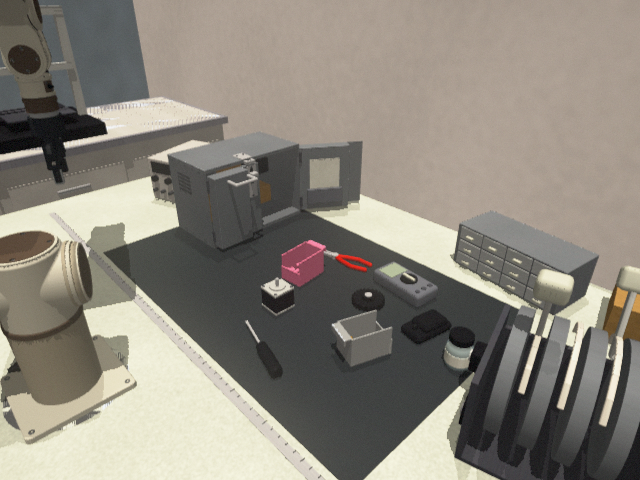

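View pics/top0.png

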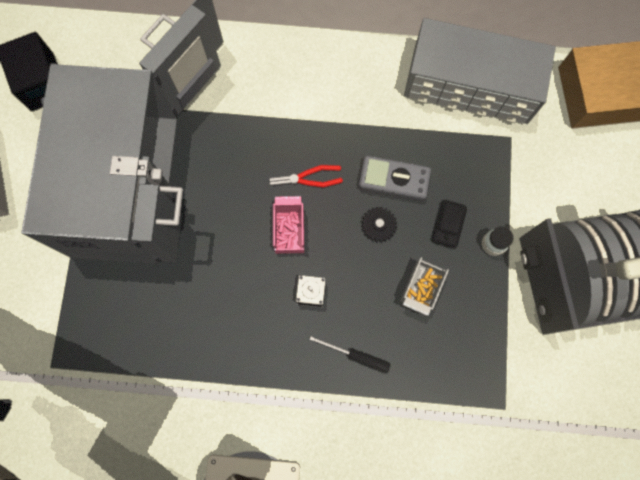

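View pics/wrist0.png

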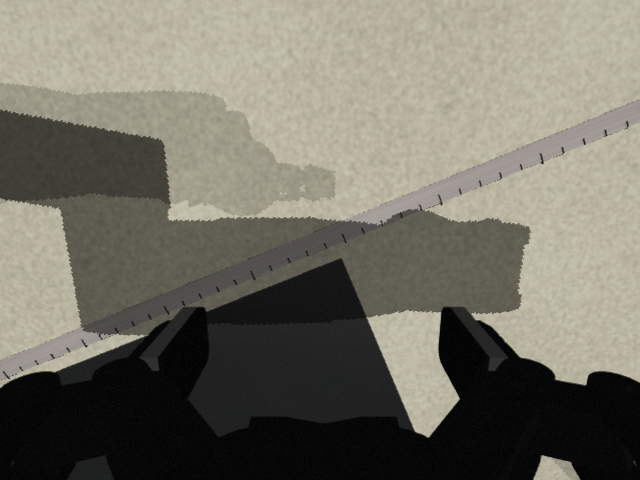

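The top view shows the cabinet at the left (30–180, 65–260) with its doors facing right (world −y). The passive leaf is the lower half, with its pull bar at (172,205) and the keeper at (130,165). There are two bin shapes: a pink one at (289,225), the decoy, and a light grey one with brass standoffs at (425,287), which fits the description. I'll enlarge both areas.

Run:
```python
from h import *
t=np.load('top0.npz');s=np.load('side0.npz')
W=pts(t);S=pts(s)
a=cv2.resize(t['color'][130:260,20:220],None,fx=4,fy=4,interpolation=cv2.INTER_CUBIC)
save('c1',a[:, :800])
a=cv2.resize(s['color'][125:260,150:310],None,fx=4,fy=4,interpolation=cv2.INTER_CUBIC)
save('c2',a)
a=cv2.resize(t['color'][240:330,380:470],None,fx=6,fy=6,interpolation=cv2.INTER_CUBIC)
save('c3',a)
for n,p in dict(roofc=(90,120),motor=(311,290),pinkfloor=(289,230),bin=(425,287),roofTL=(52,72),roofTR=(150,72),roofBL=(35,230),roofBR=(133,234),leaf=(143,225),bar=(176,205),keep=(125,165)).items():
    print(n,W[p[1],p[0]].round(3))
```

```text
roofc [0.714 0.365 0.244]
motor [ 0.446 -0.087  0.076]
pinkfloor [ 0.588 -0.024  0.002]
bin [ 0.485 -0.335  0.009]
roofTL [0.809 0.458 0.242]
roofTR [0.827 0.266 0.239]
roofBL [0.49  0.433 0.238]
roofBR [0.501 0.254 0.225]
leaf [0.519 0.236 0.229]
bar [0.567 0.183 0.217]
keep [0.63  0.284 0.243]
```

View pics/c1.png

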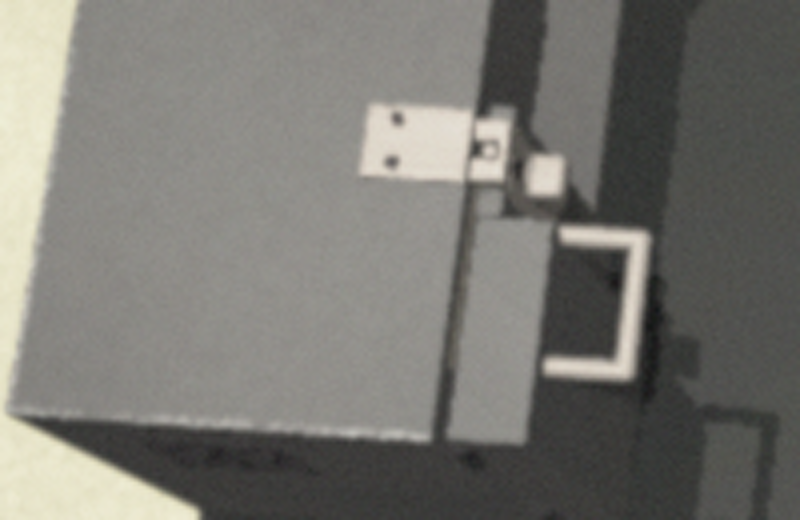

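View pics/c2.png

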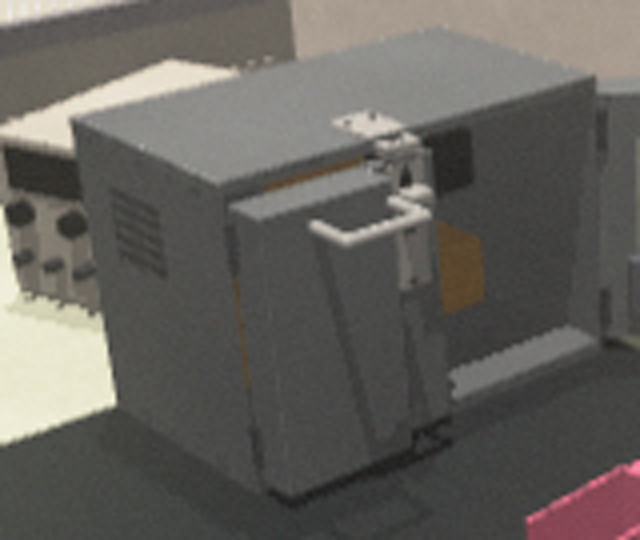

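View pics/c3.png

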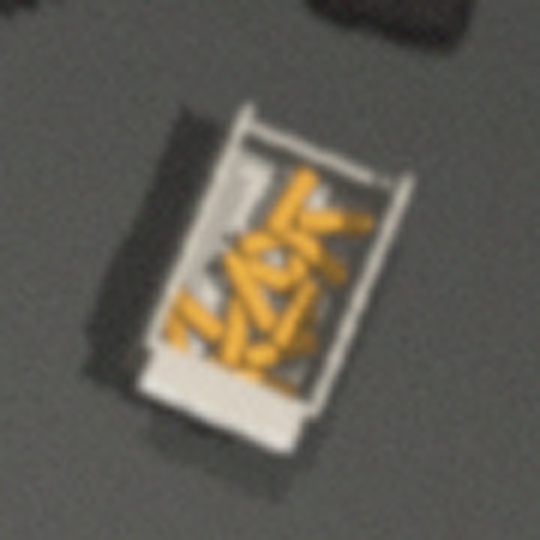

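The crop confirms the light grey bin with brass contents, with its flange at about px (417,309). Next I'll measure the cabinet, thumb, bar and bin points.

```bash
cat >> h.py <<'E'
def ray(c,u,v,z):
    d=c['pose'][:3,:3]@np.linalg.solve(c['intrinsics'],[u,v,1.]);p=c['pose'][:3,3]
    return p+d*(z-p[2])/d[2]
def tri(c1,a,c2,b):
    A=[];B=[]
    for c,(u,v) in((c1,a),(c2,b)):
        d=c['pose'][:3,:3]@np.linalg.solve(c['intrinsics'],[u,v,1.]);d/=np.linalg.norm(d);M=np.eye(3)-np.outer(d,d)
        A.append(M);B.append(M@c['pose'][:3,3])
    x=np.linalg.lstsq(np.vstack(A),np.hstack(B),rcond=None)[0]
    return x,[np.linalg.norm(M@x-b) for M,b in zip(A,B)]
E
python3 - <<'E'
from h import *
t=np.load('top0.npz');s=np.load('side0.npz');t=dict(t);s=dict(s)
W=pts(t);S=pts(s)
T=lambda x,y:(20+x/4-.4,130+y/4-.4)
D=lambda x,y:(150+x/4-.4,125+y/4-.4)
B=lambda x,y:(380+x/6-.4,240+y/6-.4)
print('thumb tri',tri(t,T(545,172),s,D(409,192)), 'plane',ray(t,*T(545,172),.209),'depth',W[172,156],W[173,156],W[173,155])
print('bar end near hinge tri',tri(t,T(632,374),s,D(318,228)),tri(t,T(640,236),s,D(422,208)))
for p in [(632,374),(640,236)]: print('bar plane',ray(t,*T(*p),.214))
print('roof edge',[ray(t,*T(*p),.242).round(4) for p in [(432,438),(465,180),(490,5),(10,410)]])
print('leaf front top edge',[ray(t,*T(*p),.227).round(4) for p in [(527,443),(549,225)]])
print('keeper c',ray(t,*T(490,150),.239))
# roof mask
z=W[...,2];m=(abs(z-.242)<.006);m[:,200:]=0;m[:50]=0
cnt,_=cv2.findContours(m.astype('u1'),0,2) if False else cv2.findContours(m.astype(np.uint8),cv2.RETR_EXTERNAL,cv2.CHAIN_APPROX_SIMPLE)
c=max(cnt,key=cv2.contourArea);P=W[m]; 
mm=np.zeros(m.shape,np.uint8);cv2.drawContours(mm,[c],-1,1,-1);P=W[(mm>0)&m]
print('roof rect',cv2.minAreaRect((P[:,:2]*1000).astype(np.float32)),np.median(P[:,2]))
# bin
print('bin back corners etc')
for n,p in dict(fl=(138,388),fr=(295,452),bl=(152,345),br=(318,412)).items(): print(n,ray(t,*B(*p),.070).round(4))
for n,p in dict(FL=(248,108),FR=(410,180)).items(): print(n,ray(t,*B(*p),.070).round(4),ray(t,*B(*p),.038).round(4))
a=cv2.resize(s['color'][300:370,320:400],None,fx=8,fy=8,interpolation=cv2.INTER_CUBIC);save('c4',a)
m=(W[...,2]>.062)&(W[...,2]<.08);m[:,:385]=0;m[:,460:]=0;m[:240]=0;m[325:]=0
print(W[m].mean(0),m.sum(),cv2.minAreaRect((W[m][:,:2]*1000).astype(np.float32)),np.percentile(W[m][:,2],[5,50,95]))
E
```

```text
thumb tri (array([0.63024973, 0.23501653, 0.20582042]), [np.float64(0.0016867596082365383), np.float64(0.0016867596082367688)]) plane [0.63071191 0.23320564 0.209     ] depth [0.63396106 0.23499432 0.20270343] [0.63012286 0.2329837  0.20836909] [0.63007463 0.23505481 0.20797018]
bar end near hinge tri (array([0.5227361 , 0.17634252, 0.22546747]), [np.float64(0.007860001751168582), np.float64(0.007860001751168294)]) (array([0.60019311, 0.18048963, 0.21655129]), [np.float64(3.843047310212002e-05), np.float64(3.843047310222333e-05)])
bar plane [0.53232055 0.17546551 0.214     ]
bar plane [0.60097179 0.18112823 0.214     ]
roof edge [array([0.4872, 0.2565, 0.242 ]), array([0.6129, 0.2605, 0.242 ]), array([0.7018, 0.262 , 0.242 ]), array([0.4829, 0.4542, 0.242 ])]
leaf front top edge [array([0.4918, 0.2167, 0.227 ]), array([0.5987, 0.222 , 0.227 ])]
keeper c [0.62980746 0.2519149  0.239     ]
roof rect ((656.9559326171875, 353.024169921875), (349.313232421875, 219.8874053955078), 1.3628088235855103) 0.24119984025464247
bin back corners etc
fl [ 0.4344 -0.2803  0.07  ]
fr [ 0.4171 -0.3358  0.07  ]
bl [ 0.4498 -0.2843  0.07  ]
br [ 0.4316 -0.3431  0.07  ]
FL [ 0.537  -0.3132  0.07  ] [ 0.5437 -0.3181  0.038 ]
FR [ 0.5162 -0.3714  0.07  ] [ 0.5225 -0.3777  0.038 ]
[ 0.45194824 -0.31714202  0.06897233] 405 ((475.85797119140625, -324.9774169921875), (64.70368194580078, 109.35916137695312), 71.0823745727539) [0.06417902 0.06904983 0.07373447]
```

View pics/c4.png

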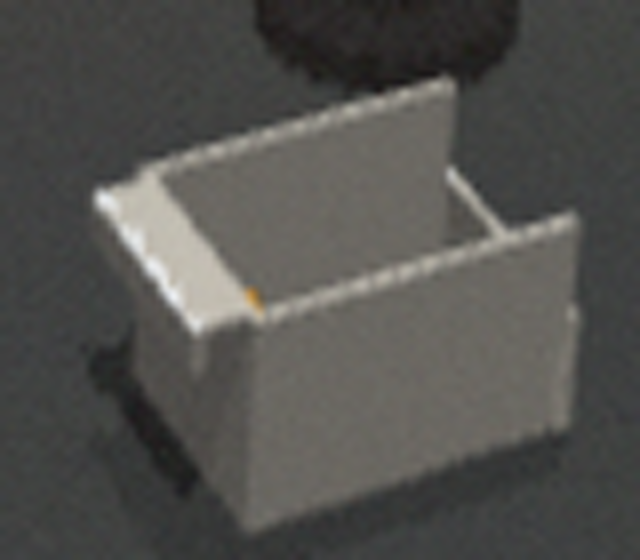

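```bash
cat >> h.py <<'E'
def to(p,yaw_y=None,tilt=None):
    """print shift (units of 50mm, tool axes) and turn (10deg units) to world p with tool down, tool y at world yaw_y deg"""
    o=get_obs();Rt=R.from_quat(o['tool_rot']);d=Rt.inv().apply(np.array(p)-o['eef_pos'])/.05
    print('clock',round(o['clock'],2),'at',o['eef_pos'].round(4),'j',o['joint_pos'].round(2),'F',o['ft_force'].round(1),'w',round(o['grip_width'],4))
    print('shift units',d.round(2))
    if yaw_y is not None:
        a=np.deg2rad(yaw_y);y=np.array([np.cos(a),np.sin(a),0]);z=np.array([0,0,-1.]);x=np.cross(y,z)
        G=R.from_matrix(np.stack([x,y,z],1)) 
        if tilt is not None: G=R.from_rotvec(np.deg2rad(tilt))*G
        print('turn units',(np.rad2deg((Rt.inv()*G).as_rotvec())/10).round(2),'shift after turn',(G.inv().apply(np.array(p)-o['eef_pos'])/.05).round(2))
E
python3 -c "
from h import *
to((.63,.228,.31),1.5)"
```

```text
clock 0.15 at [0.1926 0.4609 0.2386] j [ 1.18  0.24  0.    1.34 -0.    1.57] F [0.2 0.2 0.5] w 0.0858
shift units [-9.87 -0.93 -1.43]
turn units [-0.01  0.01  6.58] shift after turn [-4.89  8.62 -1.43]
```

Call:
send_rows([
  [[0,0,-0.72,0,0,0.94],[0,0,-0.72,0,0,0.94],[0,0,0,0,0,0.94],[0,0,0,0,0,0.94],[0,0,0,0,0,0.94],[0,0,0,0,0,0.94],[0,0,0,0,0,0.94],[0,0,0,0,0,0]],
], grip=1)

```text
clock: 1.15
eef_pos: [0.1927, 0.4612, 0.3109]
tool_rot: [0.697, 0.717, -0.0, 0.0]
ft_force: [-0.1, -0.1, -0.6]
grip_width: -0.0001
```

```bash
python3 -c "
from h import *
to((.63,.228,.31),1.5)"
```

```text
clock 1.15 at [0.1927 0.4612 0.3109] j [ 1.18  0.22  0.17  1.52 -0.    2.72] F [-0.1 -0.1 -0.6] w -0.0001
shift units [-4.91  8.61  0.02]
turn units [-0.    0.    0.01] shift after turn [-4.89  8.62  0.02]
```

Call:
send_rows([
  [[-0.7,1.0,0,0,0,0],[-0.7,1.0,0,0,0,0],[-0.7,1.0,0,0,0,0],[-0.7,1.0,0,0,0,0],[-0.7,1.0,0,0,0,0],[-0.7,1.0,0,0,0,0],[-0.7,1.0,0,0,0,0],[0,1.0,0,0,0,0]],
])

```text
clock: 2.15
eef_pos: [0.601, 0.224, 0.3118]
tool_rot: [0.698, 0.716, 0.0, 0.0]
ft_force: [0.1, 1.9, 1.4]
grip_width: 0.0001
```

Call:
send_rows([
  [[0,0.6,0,0,0,0],[0,0,0,0,0,0],[0,0,0,0,0,0]],
])

```text
clock: 2.52
eef_pos: [0.6285, 0.2279, 0.3109]
tool_rot: [0.697, 0.717, -0.001, -0.0]
ft_force: [-0.4, 0.2, 0.7]
grip_width: 0.0003
```

Run:
```python
from h import *
to((.63,.228,.218),1.5)
c=grab('wrist');save('w1',c['color']);np.savez('w1.npz',**c)
```

```text
clock 2.52 at [0.6285 0.2279 0.3109] j [0.35 0.61 0.75 1.71 0.   1.89] F [-0.4  0.2  0.7] w 0.0003
shift units [0.   0.03 1.86]
turn units [-0.01  0.    0.01] shift after turn [0.   0.03 1.86]
```

View pics/w1.png

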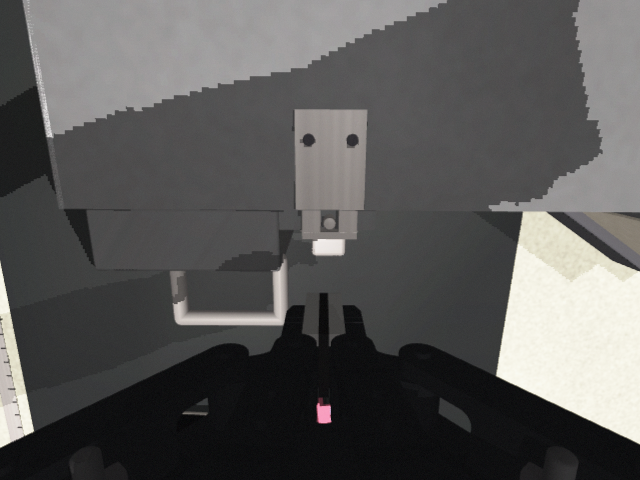

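The wrist view shows the thumb at (328,247), just in front of the keeper's front edge (row 238), and the closed fingers at column 323. I'll cast these points onto planes.

Run:
```python
from h import *
c=dict(np.load('w1.npz'));W=pts(c)
print('thumb front L,R',ray(c,312,255,.209),ray(c,344,255,.209))
print('keeper front',ray(c,303,238,.239),ray(c,356,238,.239),'depth keeper',W[228,340])
print('depth thumb',W[248,328],W[251,320])
print('bar',ray(c,178,320,.214),ray(c,286,320,.214),'depth',W[320,230])
print('roof edge',ray(c,70,209,.242),ray(c,500,211,.242))
print('leaf front edge',ray(c,98,269,.227),ray(c,278,269,.227))
t=dict(np.load('top0.npz'))
print('tri thumb',tri(t,(155.9,172.6),c,(328,248)))
```

```text
thumb front L,R [0.62159216 0.22528475 0.209     ] [0.64196551 0.22586411 0.209     ]
keeper front [0.61711808 0.24352122 0.239     ] [0.6462301  0.24434873 0.239     ] depth keeper [0.63717842 0.24987854 0.2398139 ]
depth thumb [0.6316926  0.22939746 0.20604755] [0.62661438 0.22756731 0.2071766 ]
bar [0.53510357 0.18005903 0.214     ] [0.60564155 0.1820684  0.214     ] depth [0.56900912 0.1809126  0.21376565]
roof edge [0.49337237 0.25656328 0.242     ] [0.72170545 0.26197727 0.242     ]
leaf front edge [0.49503189 0.21820834 0.227     ] [0.60197699 0.22125064 0.227     ]
tri thumb (array([0.63062334, 0.23163266, 0.21241919]), [np.float64(0.0010681181141619402), np.float64(0.0010681181141614722)])
```

Call:
send_rows([
  [[0,0.06,0.6,0,0,0],[0,0,0.6,0,0,0],[0,0,0.5,0,0,0],[0,0,0.1,0,0,0],[0,0,0.1,0,0,0],[0,0,0.1,0,0,0]],
])

```text
clock: 3.32
eef_pos: [0.6325, 0.2284, 0.2132]
tool_rot: [0.697, 0.717, 0.001, 0.001]
ft_force: [-2.1, -0.2, 4.1]
grip_width: -0.0002
```

Call:
send_rows([
  [[0,0,0.08,0,0,0],[0,0,0.08,0,0,0],[0,0,0.08,0,0,0],[0,0,0,0,0,0]],
])

```text
clock: 3.82
eef_pos: [0.6323, 0.228, 0.1988]
tool_rot: [0.698, 0.716, 0.0, 0.0]
ft_force: [0.2, 0.3, 1.7]
grip_width: 0.0003
```

Run:
```python
from h import *
to((.6315,.228,.193),1.5)
c=grab('wrist');save('w2',c['color'])
```

```text
clock 3.83 at [0.6323 0.228  0.1988] j [ 0.35  0.61  0.47  1.43 -0.    1.89] F [0.2 0.3 1.7] w 0.0003
shift units [ 0.   -0.02  0.12]
turn units [0. 0. 0.] shift after turn [ 0.   -0.02  0.12]
```

View pics/w2.png

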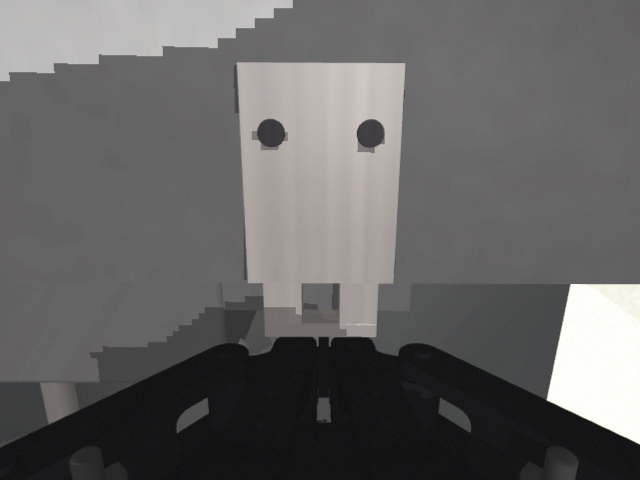

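The keeper's hole is now empty, so the bolt is coming down. I'll push on to the stop.

Call:
send_rows([
  [[0,0,0.06,0,0,0],[0,0,0.06,0,0,0],[0,0,0.04,0,0,0],[0,0,0,0,0,0]],
])

```text
clock: 4.38
eef_pos: [0.6327, 0.2281, 0.1976]
tool_rot: [0.698, 0.716, 0.003, 0.001]
ft_force: [-6.6, -1.6, 22.5]
grip_width: -0.0002
```

Stop reached: 22 N at about 19.5 mm of travel. I'll lift off and turn the tool half round, which keeps j6 in range for the swing.

Call:
send_rows([
  [[0,0,-0.3,0,0,0],[0,0,-0.6,0,0,0],[0,0,-1,0,0,-1],[0,0,0,0,0,-1],[0,0,0,0,0,-1],[0,0,0,0,0,-1],[0,0,0,0,0,-1],[0,0,0,0,0,-1]],
])

```text
clock: 5.38
eef_pos: [0.632, 0.2275, 0.2851]
tool_rot: [0.243, 0.97, -0.001, -0.001]
ft_force: [0.8, 1.4, 1.1]
grip_width: -0.0
```

Call:
send_rows([
  [[0,0,0,0,0,-1],[0,0,0,0,0,-1],[0,0,0,0,0,-1],[0,0,0,0,0,-1],[0,0,0,0,0,-1],[0,0,0,0,0,-1],[0,0,0,0,0,-1],[0,0,0,0,0,-1]],
])

```text
clock: 6.38
eef_pos: [0.632, 0.2275, 0.2851]
tool_rot: [-0.437, 0.899, -0.0, -0.001]
ft_force: [0.0, -0.4, -0.1]
grip_width: 0.0001
```

Call:
send_rows([
  [[0,0,0,0,0,-1],[0,0,0,0,0,-1],[0,0,0,0,0,-1],[0,0,0,0,0,-1],[0,0,0,0,0,0]],
])

```text
clock: 7.0
eef_pos: [0.632, 0.2276, 0.2853]
tool_rot: [0.716, -0.698, -0.0, 0.001]
ft_force: [-0.1, -0.7, -0.5]
grip_width: 0.0001
```

Run:
```python
from h import *
to((.5705,.2035,.204),181.5)
c=grab('wrist');save('w3',c['color']);np.savez('w3.npz',**c)
```

```text
clock 7.0 at [0.632  0.2276 0.2853] j [ 0.35  0.61  0.69  1.65 -0.   -1.25] F [-0.1 -0.7 -0.5] w 0.0001
shift units [0.45 1.24 1.63]
turn units [ 0.01 -0.01 -0.01] shift after turn [0.45 1.24 1.63]
```

View pics/w3.png

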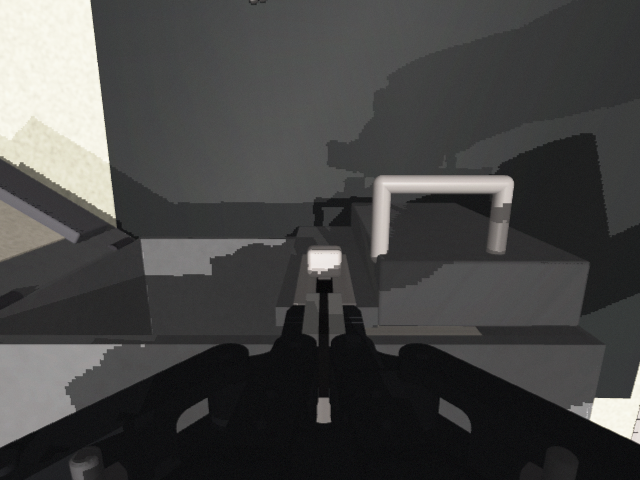

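The wrist view from the front shows the bar between (380,184) and (512,184), the leaf's front edge at row 258, and the thumb pushed down at (324,260).

Run:
```python
from h import *
c=dict(np.load('w3.npz'));c1=dict(np.load('w1.npz'));W=pts(c)
print(ray(c,380,184,.209),ray(c,506,184,.209),'depth',W[184,440])
print('thumb z',W[258,324],tri(c,(324,258),c1,(328,247))[0])
print('leaf edge',ray(c,380,256,.227),ray(c,588,261,.227))
print('leaf back edge',ray(c,374,325,.227),ray(c,580,325,.227))
print('bar tri',tri(c,(376,184),c1,(286,320)),tri(c,(513,184),c1,(175,320)))
```

```text
[0.60258457 0.18127857 0.209     ] [0.53441414 0.17961265 0.209     ] depth [0.57148304 0.18008559 0.21348262]
thumb z [0.6316456  0.22917008 0.19049911] [0.63178508 0.22747011 0.19629039]
leaf edge [0.60293999 0.21663708 0.227     ] [0.49426809 0.21671143 0.227     ]
leaf back edge [0.60376104 0.25587901 0.227     ] [0.49125257 0.25316012 0.227     ]
bar tri (array([0.60530673, 0.18106548, 0.21196156]), [np.float64(0.00014763276709458354), np.float64(0.00014763276709436218)]) (array([0.53243732, 0.17923317, 0.21249315]), [np.float64(9.003354064875486e-05), np.float64(9.003354064902105e-05)])
```

Call:
send_rows([
  [[0.26,0.63,0,0,0,0],[0.26,0.63,0,0,0,0],[0,0,0,0,0,0],[0,0,0.4,0,0,0],[0,0,0.3,0,0,0],[0,0,0.3,0,0,0],[0,0,0.3,0,0,0],[0,0,0.36,0,0,0]],
])

```text
clock: 8.05
eef_pos: [0.5702, 0.2004, 0.2024]
tool_rot: [0.716, -0.698, 0.0, -0.0]
ft_force: [0.7, -0.3, 0.0]
grip_width: 0.0001
```

Run:
```python
from h import *
to((.569,.2015,.202),181.5)
c=grab('wrist');save('w4',c['color']);np.savez('w4.npz',**c)
```

```text
clock 8.05 at [0.5702 0.2004 0.2024] j [ 0.34  0.47  0.23  1.34 -0.   -1.26] F [ 0.7 -0.3  0. ] w 0.0001
shift units [-0.02  0.02  0.01]
turn units [-0.  0.  0.] shift after turn [-0.02  0.02  0.01]
```

View pics/w4.png

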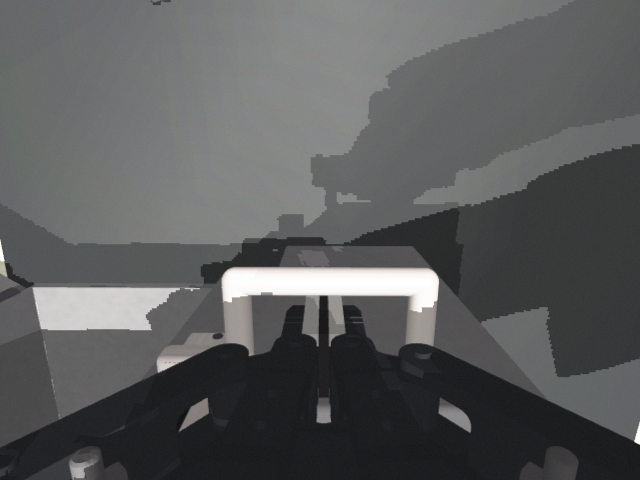

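The fingers sit behind the bar with clearance on both sides, so I'll start the arc.

Call:
send_rows([
  [[0.08,0,0,0,0,0],[0.13,0.09,0,0,0,0.5],[0.13,0.09,0,0,0,0.5],[0.13,0.09,0,0,0,0.5],[0.13,0.09,0,0,0,0.5],[0,0,0,0,0,0]],
])

```text
clock: 8.85
eef_pos: [0.5491, 0.1735, 0.204]
tool_rot: [-0.585, 0.811, 0.001, 0.001]
ft_force: [-0.8, 3.5, -1.2]
grip_width: 0.0001
```

Run:
```python
from h import *
c=grab('wrist');save('w5',c['color']);np.savez('w5.npz',**c)
c=grab('top');save('t5',cv2.resize(c['color'][60:300,20:340],None,fx=2.5,fy=2.5));np.savez('t5.npz',**c)
```

```text
(no output)
```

View pics/w5.png

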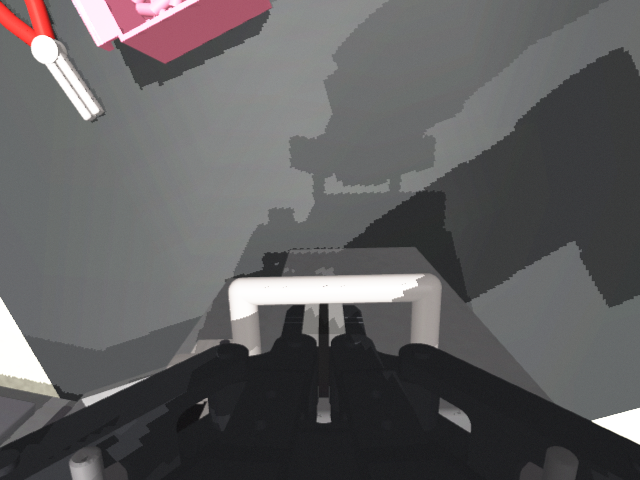

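View pics/t5.png

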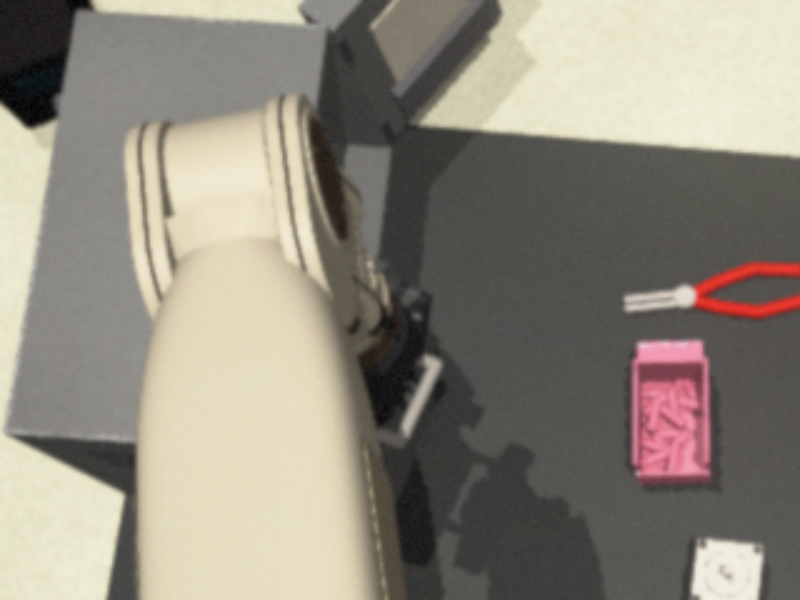

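The leaf follows, with the bar still square to the tool. Continuing.

Call:
send_rows([
  [[0.16,0.11,0,0,0,0.6],[0.16,0.11,0,0,0,0.6],[0.16,0.11,0,0,0,0.6],[0.16,0.11,0,0,0,0.6],[0.16,0.11,0,0,0,0.6],[0.16,0.11,0,0,0,0.6],[0.16,0.11,0,0,0,0.6],[0,0,0,0,0,0]],
])

```text
clock: 9.95
eef_pos: [0.4876, 0.1512, 0.2043]
tool_rot: [-0.255, 0.967, 0.0, 0.002]
ft_force: [0.2, 3.3, -0.3]
grip_width: -0.0
```

Run:
```python
from h import *
to((.5,.15,.203),100)
c=grab('wrist');save('w6',c['color']);np.savez('w6.npz',**c)
```

```text
clock 9.95 at [0.4876 0.1512 0.2043] j [ 0.3   0.28 -0.04  1.25 -0.   -0.22] F [ 0.2  3.3 -0.3] w -0.0
shift units [-0.2  -0.14  0.03]
turn units [-0.    0.02  1.96] shift after turn [-0.24 -0.07  0.03]
```

View pics/w6.png

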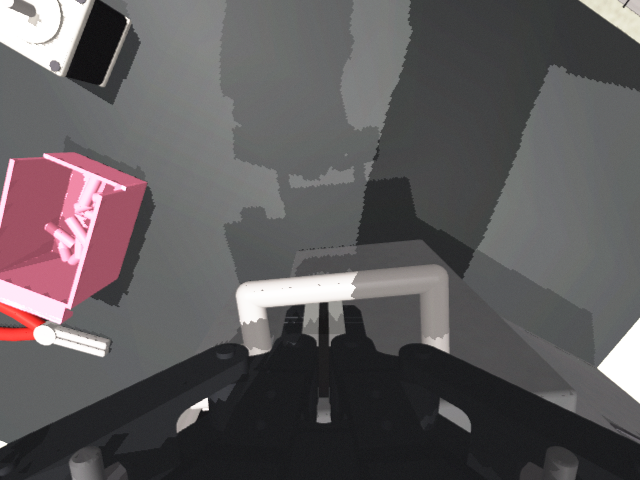

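Call:
send_rows([
  [[0.18,0.11,0,0,0,0.5],[0.18,0.11,0,0,0,0.5],[0.18,0.11,0,0,0,0.5],[0.18,0.11,0,0,0,0.5],[0,0,0,0,0,0]],
])

```text
clock: 10.62
eef_pos: [0.4467, 0.1579, 0.2043]
tool_rot: [-0.084, 0.996, 0.0, 0.002]
ft_force: [2.6, 3.1, 1.1]
grip_width: 0.0006
```

Run:
```python
from h import *
to((.5,.15,.203),100)
c=grab('wrist');save('w7',c['color']);np.savez('w7.npz',**c)
```

```text
clock 10.62 at [0.4467 0.1579 0.2043] j [ 0.34  0.21 -0.13  1.23 -0.    0.17] F [2.6 3.1 1.1] w 0.0006
shift units [-1.02 -0.33  0.03]
turn units [-0.    0.02 -0.04] shift after turn [-1.02 -0.34  0.03]
```

View pics/w7.png

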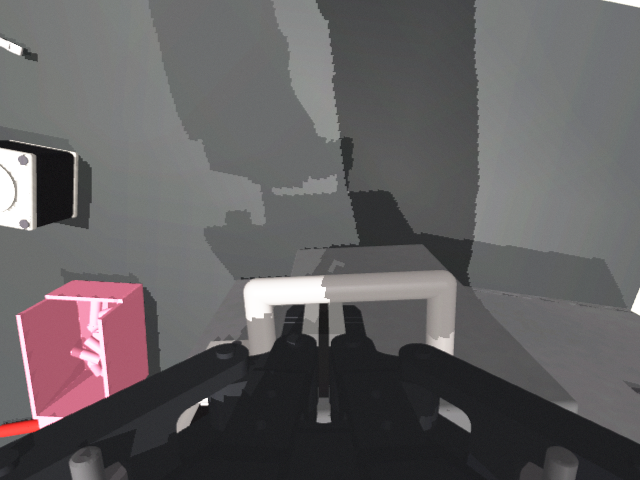

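The leaf stands at about 80°. I'll back off the bar, rise, and look down at the rails.

Call:
send_rows([
  [[-0.08,0,0,0,0,0],[0,0,-0.5,0,0,0],[0,0,-1,0,0,0],[0,0,-1,0,0,0],[-0.8,0,-0.3,0,0,0],[-0.9,0.2,0,0,0,0],[-0.9,0.2,0,0,0,0],[0,0,0,0,0,0]],
])

```text
clock: 11.68
eef_pos: [0.576, 0.1992, 0.3386]
tool_rot: [-0.083, 0.997, -0.002, -0.003]
ft_force: [0.0, -0.1, 0.0]
grip_width: -0.0001
```

Run:
```python
from h import *
to((.57,.13,.33),100)
c=grab('wrist');save('w8',c['color']);np.savez('w8.npz',**c)
```

```text
clock 11.68 at [0.576  0.1992 0.3386] j [ 0.33  0.47  0.6   1.7  -0.    0.17] F [ 0.  -0.1  0. ] w -0.0001
shift units [ 0.35 -1.34  0.18]
turn units [-0.01 -0.04 -0.05] shift after turn [ 0.36 -1.34  0.17]
```

View pics/w8.png

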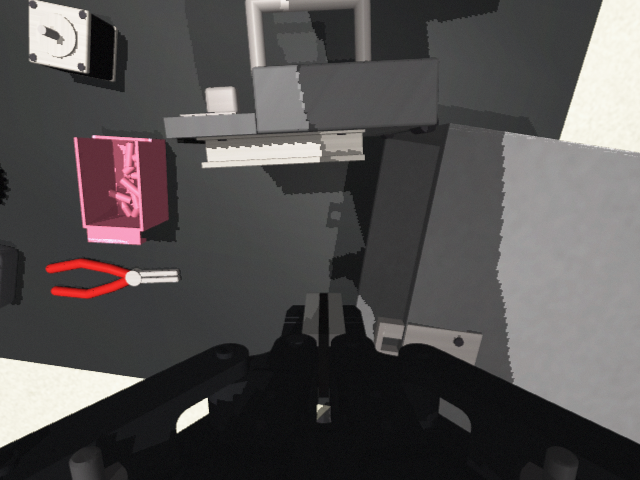

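The rail lies between (205,150) and (364,145), with its lip at rows 158–166. I'll take a second view from a shifted place.

Call:
send_rows([
  [[0.1,-0.9,0,0,0,0],[0.1,-0.9,0,0,0,0],[0,0,0,0,0,0],[0,0,0,0,0,0]],
])

```text
clock: 12.22
eef_pos: [0.5781, 0.1087, 0.3443]
tool_rot: [-0.083, 0.997, 0.0, 0.0]
ft_force: [0.7, -0.0, -0.3]
grip_width: 0.0001
```

Run:
```python
from h import *
c=grab('wrist');save('w9',c['color']);np.savez('w9.npz',**c)
d=dict(np.load('w8.npz'))
save('c8',cv2.resize(d['color'][40:190,150:410],None,fx=3,fy=3,interpolation=cv2.INTER_CUBIC))
save('c9',cv2.resize(c['color'][40:190,200:460],None,fx=3,fy=3,interpolation=cv2.INTER_CUBIC))
```

```text
(no output)
```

View pics/c8.png

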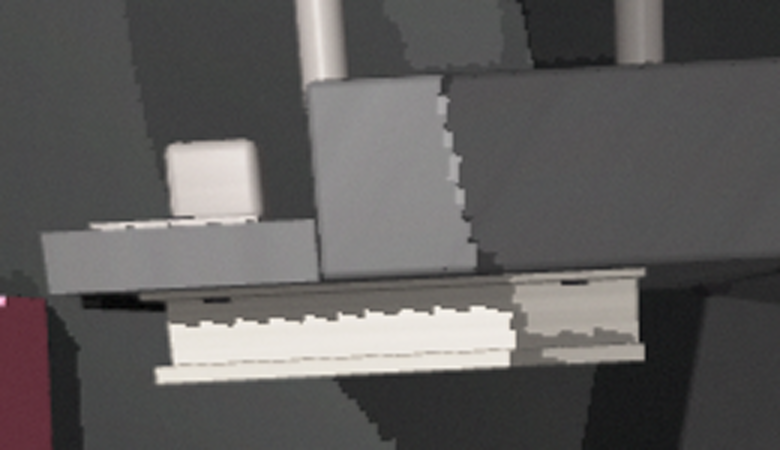

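View pics/c9.png

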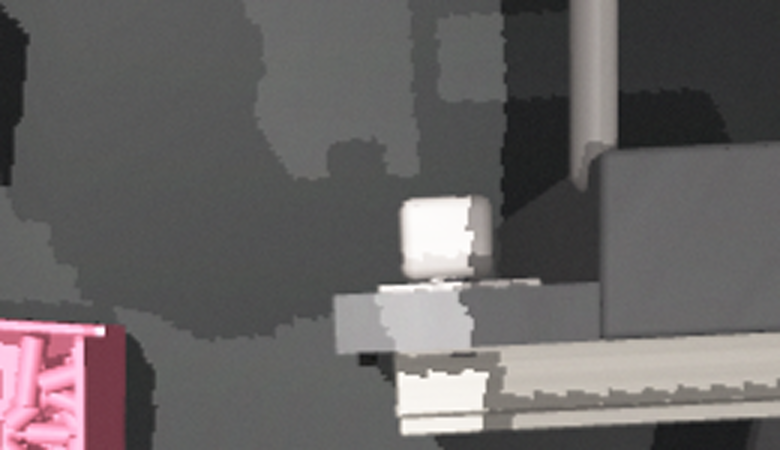

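View pics/w9.png

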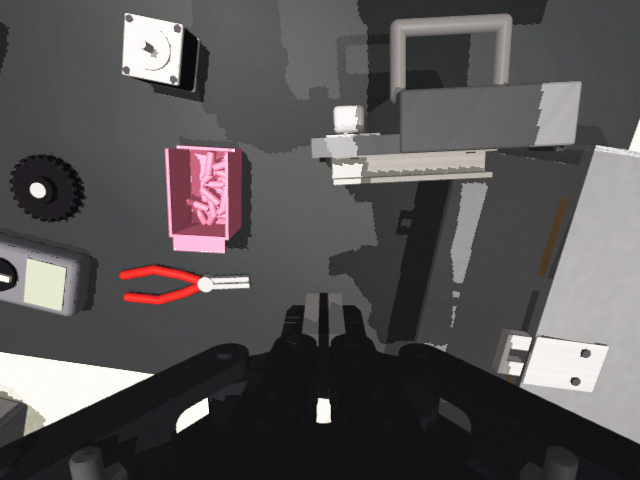

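Run:
```python
from h import *
a=dict(np.load('w8.npz'));b=dict(np.load('w9.npz'))
cw=cv2.resize(b['color'][130:200,310:520],None,fx=3.8,fy=3.8,interpolation=cv2.INTER_CUBIC);save('c10',cw)
L=tri(a,(201.4,167.4),b,(333,184));Rr=tri(a,(364.8,159),b,(491.5,177));print(L,Rr)
for c,l,r in((a,(201.4,167.4),(364.8,159)),(b,(333,184),(491.5,177))):
    p,q=ray(c,*l,.207),ray(c,*r,.207);d=q-p;print(p.round(4),q.round(4),np.linalg.norm(d),np.rad2deg(np.arctan2(d[1],d[0])))
    y=d/np.linalg.norm(d);x=np.array([y[1],-y[0],0]);print('rail_mid',(p+q)/2-.0115*x,'x dir deg',np.rad2deg(np.arctan2(x[1],x[0])))
W=pts(a);print(W[165,230],W[162,330]);W=pts(b);print(W[182,350],W[180,400])
# leaf inner top edge from w8: stile & leaf back edge
for c,l,r in((a,(166.5,137.3),(258,132)),(b,(311.5,157.5),(400,151))): print('leaf inner edge',ray(c,*l,.227).round(4),ray(c,*r,.227).round(4))
```

```text
(array([0.53889855, 0.10865258, 0.20689964]), [np.float64(0.00016671725908495267), np.float64(0.00016671725908517818)]) (array([0.5155713 , 0.21679074, 0.20590854]), [np.float64(0.00025919516760470625), np.float64(0.00025919516760403654)])
[0.5391 0.1087 0.207 ] [0.5153 0.2167 0.207 ] 0.1105739830305558 102.40686979757322
rail_mid [0.51594593 0.16020659 0.207     ] x dir deg 12.406869797573219
[0.5387 0.1086 0.207 ] [0.5158 0.2163 0.207 ] 0.11008139997907276 102.00770387266847
rail_mid [0.5160225  0.16008812 0.207     ] x dir deg 12.007703872668467
[0.5343198  0.12746393 0.20630856] [ 5.28162293e-01  1.98105771e-01 -3.10572406e-04]
[0.53541495 0.12009221 0.20690773] [0.52837062 0.15434243 0.20597964]
leaf inner edge [0.5225 0.092  0.227 ] [0.5101 0.147  0.227 ]
leaf inner edge [0.5227 0.0915 0.227 ] [0.5095 0.146  0.227 ]
```

View pics/c10.png

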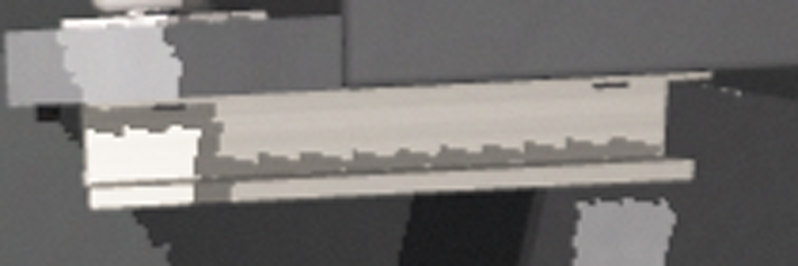

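The rail agrees across both views: length 110 mm, height 0.2065, rail_mid (0.516, 0.160), x direction 12.2°, so the leaf is at about 1.38 rad. Next, the bin.

```bash
python3 -c "
from h import *
to((.484,-.328,.26),71.7)"
```

```text
clock 12.28 at [0.5783 0.1093 0.344 ] j [0.19 0.42 0.52 1.68 0.   0.02] F [-0.3  0.2  0.4] w 0.0002
shift units [ 3.31 -8.31  1.68]
turn units [0.   0.   2.78] shift after turn [-0.96 -8.9   1.68]
```

Call:
send_rows([
  [[0,0,0,0,0,0.93],[0,0,0,0,0,0.93],[0,0,0,0,0,0.92],[-0.1,-1,0,0,0,0],[-0.1,-1,0,0,0,0],[-0.1,-1,0,0,0,0],[-0.1,-1,0,0,0,0],[-0.1,-1,0,0,0,0]],
], grip=0)

```text
clock: 13.28
eef_pos: [0.524, -0.1363, 0.3435]
tool_rot: [0.158, 0.988, -0.0, 0.0]
ft_force: [1.0, -0.4, 0.1]
grip_width: 0.0858
```

Call:
send_rows([
  [[-0.1,-1,0,0,0,0],[-0.1,-1,0,0,0,0],[-0.1,-1,0,0,0,0],[-0.1,-0.9,0.6,0,0,0],[-0.1,0,1,0,0,0],[0,0,0,0,0,0],[0,0,0,0,0,0]],
])

```text
clock: 14.15
eef_pos: [0.488, -0.3284, 0.2653]
tool_rot: [0.158, 0.987, -0.0, 0.001]
ft_force: [0.5, -0.4, 0.1]
grip_width: 0.0856
```

Run:
```python
from h import *
to((.484,-.328,.26),71.7)
c=grab('wrist');save('w11',c['color']);np.savez('w11.npz',**c)
c=grab('top');save('t11',c['color']);np.savez('t11.npz',**c)
```

```text
clock 14.15 at [ 0.488  -0.3284  0.2653] j [-0.59  0.41  0.31  1.47  0.   -0.28] F [ 0.5 -0.4  0.1] w 0.0856
shift units [ 0.08 -0.02  0.1 ]
turn units [-0.    0.01  0.01] shift after turn [ 0.08 -0.02  0.11]
```

View pics/w11.png

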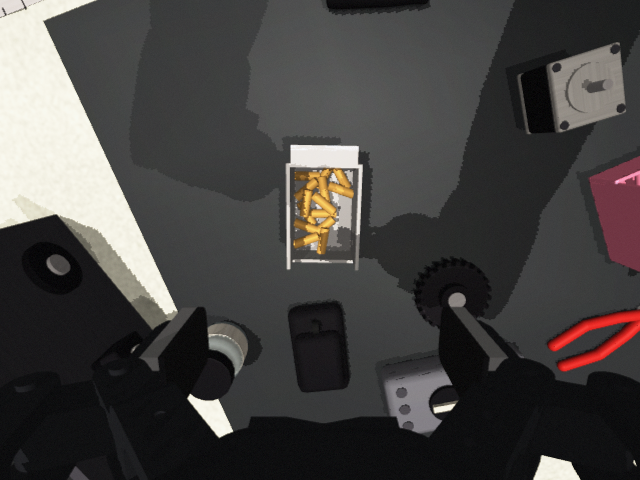

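View pics/t11.png

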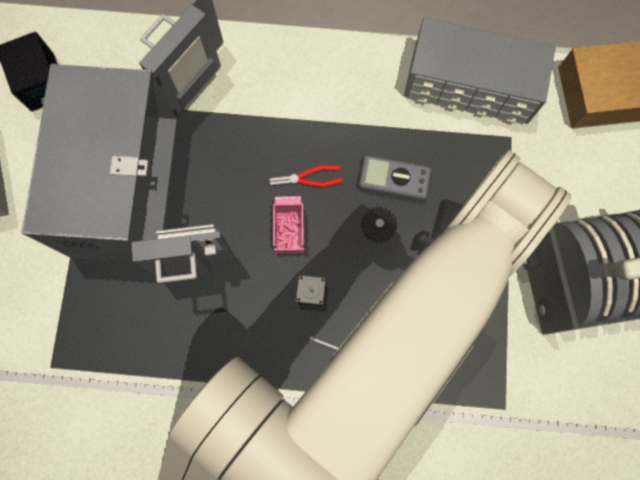

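The wrist view shows the bin at (323,210), with the flange at rows 146–165 and the sides at columns 288 and 361, well aligned with the jaws. The leaf still stands open. Measuring the bin.

Run:
```python
from h import *
c=dict(np.load('w11.npz'));t=dict(np.load('top0.npz'))
save('c11',cv2.resize(c['color'][135:285,270:380],None,fx=4,fy=4,interpolation=cv2.INTER_CUBIC))
W=pts(c);print('flange depth',W[155,325],'rims',W[220,289],W[220,359])
# flange midpoint triang
B=lambda x,y:(380+x/6-.4,240+y/6-.4)
print('flange L (img) ',tri(c,(291,146),t,B(295,452)),tri(c,(358,146),t,B(138,388)))
```

```text
flange depth [ 0.43468795 -0.3096766   0.06908958] rims [ 0.47684633 -0.35617536  0.07121575] [ 0.49586729 -0.29867346  0.0703665 ]
flange L (img)  (array([ 0.41827041, -0.33549459,  0.06560706]), [np.float64(0.0012720752097308715), np.float64(0.0012720752097304653)]) (array([ 0.43602352, -0.28114389,  0.06161838]), [np.float64(0.0005920007810371901), np.float64(0.0005920007810367993)])
```

View pics/c11.png

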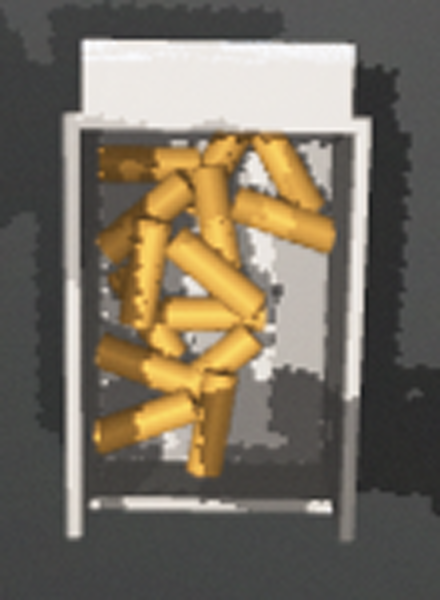

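Run:
```python
from h import *
c=dict(np.load('w11.npz'))
C=lambda x,y:ray(c,270+x/4-.4,135+y/4-.4,.07)
a,b,d,e=C(62,115),C(372,118),C(65,538),C(352,540)
for n,p in zip('abde',(a,b,d,e)):print(n,p.round(4))
f,g=C(82,40),C(354,45);print('fl',f.round(4),g.round(4),np.linalg.norm(f-g))
print('w',np.linalg.norm(a-b),np.linalg.norm(d-e),'len',np.linalg.norm(a-d),np.linalg.norm(b-e))
ang=lambda v:np.rad2deg(np.arctan2(v[1],v[0]))
print('yaw',ang(d-a),ang(e-b),ang(b-a)-90,ang(g-f)-90)
mid=(a+b+d+e)/4;print('center',mid)
yaw=np.deg2rad(ang((d-a)+(e-b)));x=np.array([np.cos(yaw),np.sin(yaw),0])
print('from flange back edge',(f+g)/2+.063*x)
```

```text
a [ 0.4307 -0.3434  0.07  ]
b [ 0.4515 -0.2821  0.07  ]
d [ 0.5184 -0.374   0.07  ]
e [ 0.5389 -0.3129  0.07  ]
fl [ 0.4178 -0.3344  0.07  ] [ 0.4362 -0.2814  0.07  ] 0.05607945600493618
w 0.06469509339822066 0.06443328779245076 len 0.09284116788623109 0.09269995470910512
yaw -19.226198172778563 -19.388936541642455 -18.69235524579618 -19.168365805431108
center [ 0.48487265 -0.32811209  0.07      ]
from flange back edge [ 0.48644225 -0.32876514  0.07      ]
```

```bash
python3 -c "
from h import *
to((.4855,-.3285,.037),70.8)"
```

```text
clock 14.25 at [ 0.4886 -0.329   0.2665] j [-0.59  0.41  0.31  1.47 -0.   -0.28] F [1.2 0.3 0.7] w 0.0852
shift units [ 0.09 -0.    4.59]
turn units [-0.01  0.03  0.1 ] shift after turn [ 0.06 -0.01  4.59]
```

Call:
send_rows([
  [[0.06,0,0.8,0,0,0.1],[0,0,0.9,0,0,0],[0,0,0.9,0,0,0],[0,0,0.7,0,0,0],[0,0,0.5,0,0,0],[0,0,0.4,0,0,0],[0,0,0.37,0,0,0],[0,0,0,0,0,0]],
])

```text
clock: 15.25
eef_pos: [0.4849, -0.328, 0.0354]
tool_rot: [0.167, 0.986, -0.0, 0.0]
ft_force: [-0.6, 0.5, 0.0]
grip_width: 0.0854
```

Run:
```python
from h import *
to((.4855,-.3285,.037),70.8)
c=grab('wrist');save('w12',c['color'])
```

```text
clock 15.25 at [ 0.4849 -0.328   0.0354] j [-0.59  0.57 -0.07  0.94 -0.   -0.26] F [-0.6  0.5  0. ] w 0.0854
shift units [-0.01 -0.01 -0.03]
turn units [-0.  0. -0.] shift after turn [-0.01 -0.01 -0.03]
```

View pics/w12.png

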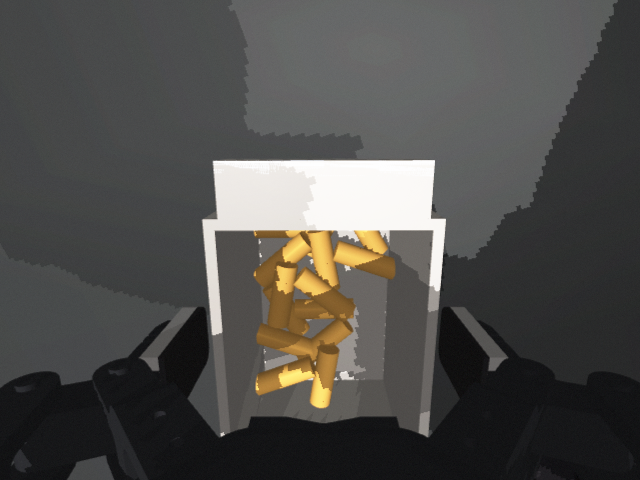

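The bin is centred between the pads. Closing and lifting a little.

Call:
send_rows([
  [[0,0,0,0,0,0],[0,0,0,0,0,0],[0,0,0,0,0,0],[0,0,0,0,0,0],[0,0,0,0,0,0],[0,0,-0.2,0,0,0],[0,0,-0.4,0,0,0],[0,0,0,0,0,0]],
], grip=1)

```text
clock: 16.3
eef_pos: [0.4851, -0.329, 0.0664]
tool_rot: [0.167, 0.986, -0.001, 0.001]
ft_force: [0.6, 0.6, -2.2]
grip_width: 0.0633
```

Run:
```python
from h import *
to((.484,-.328,.30),70.8)
c=grab('wrist');save('w13',c['color']);np.savez('w13.npz',**c)
c=grab('side');save('s13',cv2.resize(c['color'][200:400,250:500],None,fx=3,fy=3))
```

```text
clock 16.3 at [ 0.4851 -0.329   0.0664] j [-0.6   0.53 -0.03  1.   -0.   -0.26] F [ 0.6  0.6 -2.2] w 0.0633
shift units [ 0.01  0.01 -4.67]
turn units [-0.01  0.02 -0.01] shift after turn [ 0.03  0.01 -4.67]
```

View pics/w13.png

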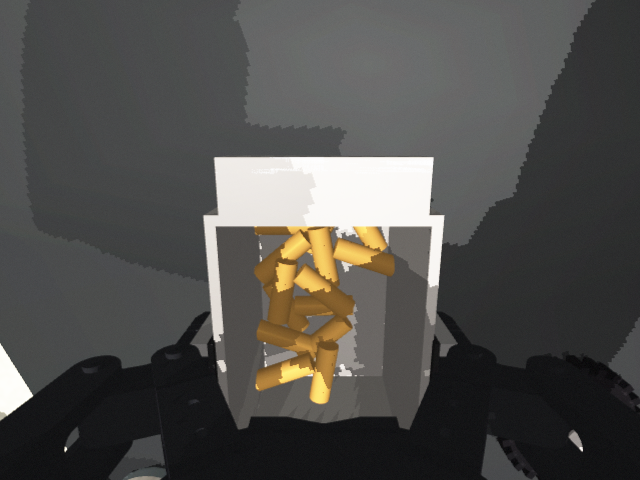

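View pics/s13.png

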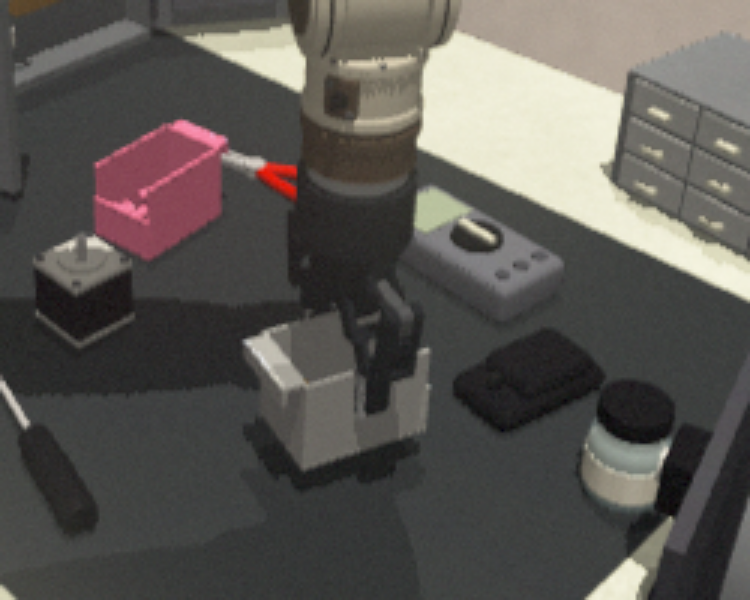

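The bin is held level, with the flange edge at row 157, columns 215–433. I'll compute the tongue position in the tool frame.

Run:
```python
from h import *
c=dict(np.load('w13.npz'));W=pts(c)
z=W[185,230:420:20,2];print('flange z depth',z.round(4),'rims',W[300,213],W[300,436])
o=get_obs();Rt=R.from_quat(o['tool_rot'])
for zz in (.101,np.median(z)):
    a=ray(c,215,157,zz);b=ray(c,433,157,zz);p=ray(c,205,215.5,zz);q=ray(c,444,215.5,zz)
    print(zz,'flange w',np.linalg.norm(a-b),'bin w',np.linalg.norm(p-q),'edge mid tool',Rt.inv().apply((a+b)/2-o['eef_pos']),'back mid tool',Rt.inv().apply((p+q)/2-o['eef_pos']), 'dir in tool',Rt.inv().apply(b-a)*1000)
```

```text
flange z depth [0.0981 0.0985 0.0997 0.0998 0.0999 0.0978    nan 0.0992 0.0995 0.0986] rims [ 0.45287591 -0.3509249   0.09910486] [ 0.47362796 -0.29134641  0.09922261]
0.101 flange w 0.0547850313018047 bin w 0.06250024699451022 edge mid tool [ 0.06119355 -0.00038945 -0.03643821] back mid tool [ 0.04630039 -0.00024898 -0.03644408] dir in tool [1.51223121e-02 5.47850292e+01 2.11205887e-03]
nan flange w nan bin w nan edge mid tool [nan nan nan] back mid tool [nan nan nan] dir in tool [nan nan nan]
```

Call:
send_rows([
  [[0,0,-0.3,0,0,0],[0,0,-0.6,0,0,0],[0,0,-0.8,0,0,0],[0,0,-0.8,0,0,-0.5],[0,0,-0.8,0,0,-0.6],[0,0,-0.8,0,0,-0.7],[0,0,-0.6,0,0,-0.7],[0,0,0,0,0,-0.64]],
])

```text
clock: 17.4
eef_pos: [0.485, -0.3289, 0.3037]
tool_rot: [-0.107, 0.994, -0.002, 0.002]
ft_force: [-0.4, -0.8, -3.1]
grip_width: 0.0634
```

```bash
python3 -c "
from h import *
to((.5782,.1632,.30),102.2)"
```

```text
clock 17.4 at [ 0.485  -0.3289  0.3037] j [-0.6   0.4   0.39  1.56  0.   -0.81] F [-0.4 -0.8 -3.1] w 0.0634
shift units [-3.92  9.22  0.05]
turn units [-0.03  0.03  0.01] shift after turn [-3.9   9.23  0.07]
```

Call:
send_rows([
  [[-0.2,0.4,0,0,0,0],[-0.3,0.7,0,0,0,0],[-0.35,0.8,0,0,0,0],[-0.35,0.8,0,0,0,0],[-0.35,0.8,0,0,0,0],[-0.35,0.8,0,0,0,0],[-0.35,0.8,0,0,0,0],[-0.35,0.8,0,0,0,0]],
])

```text
clock: 18.4
eef_pos: [0.5485, -0.0099, 0.2995]
tool_rot: [-0.105, 0.994, 0.0, -0.001]
ft_force: [0.4, 0.6, -1.7]
grip_width: 0.0634
```

Call:
send_rows([
  [[-0.35,0.8,0,0,0,0],[-0.35,0.8,0,0,0,0],[-0.3,0.8,0,0,0,0],[-0.3,0.5,0,0,0,0],[0,0.2,0,0,0,0],[0,0,0,0,0,0],[0,0,0,0,0,0]],
])

```text
clock: 19.27
eef_pos: [0.5798, 0.1519, 0.2999]
tool_rot: [-0.105, 0.994, -0.0, -0.0]
ft_force: [0.0, 0.7, -1.9]
grip_width: 0.0631
```

Run:
```python
from h import *
to((.5782,.1632,.22),102.2)
c=grab('wrist');save('w14',c['color']);np.savez('w14.npz',**c)
```

```text
clock 19.27 at [0.5798 0.1519 0.2999] j [ 0.26  0.44  0.44  1.57 -0.    0.05] F [ 0.   0.7 -1.9] w 0.0631
shift units [-0.02  0.23  1.6 ]
turn units [-0.   -0.   -0.01] shift after turn [-0.02  0.23  1.6 ]
```

View pics/w14.png

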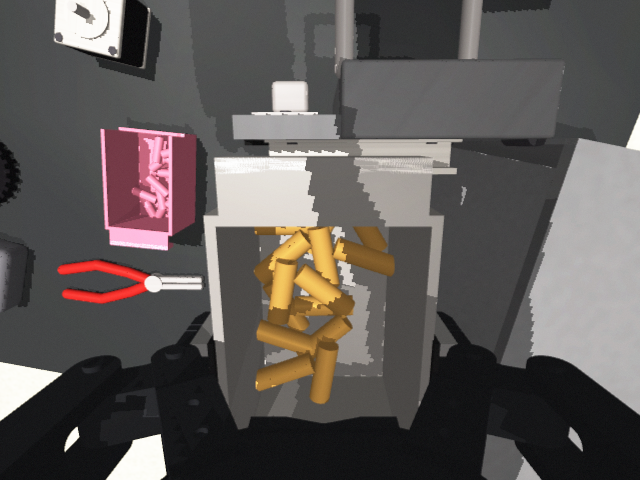

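The bin is square to the leaf (leaf edge and flange are parallel in the image). I'll shift 11 mm along the rail and go down to just above the lip.

Call:
send_rows([
  [[-0.02,0.23,0,0,0,0],[0,0,0,0,0,0],[0,0,0.3,0,0,0],[0,0,0.3,0,0,0],[0,0,0.3,0,0,0],[0,0,0.3,0,0,0],[0,0,0.3,0,0,0],[0,0,0,0,0,0]],
])

```text
clock: 20.32
eef_pos: [0.5778, 0.1639, 0.2229]
tool_rot: [-0.106, 0.994, -0.0, -0.002]
ft_force: [0.8, -0.1, -1.4]
grip_width: 0.0632
```

Run:
```python
from h import *
to((.5782,.1632,.177),102.2)
c=grab('wrist');save('w15',c['color']);np.savez('w15.npz',**c)
```

```text
clock 20.32 at [0.5778 0.1639 0.2229] j [ 0.28  0.45  0.27  1.39 -0.    0.06] F [ 0.8 -0.1 -1.4] w 0.0632
shift units [-0.01 -0.01  0.92]
turn units [-0.   -0.02 -0.01] shift after turn [-0.   -0.01  0.92]
```

View pics/w15.png

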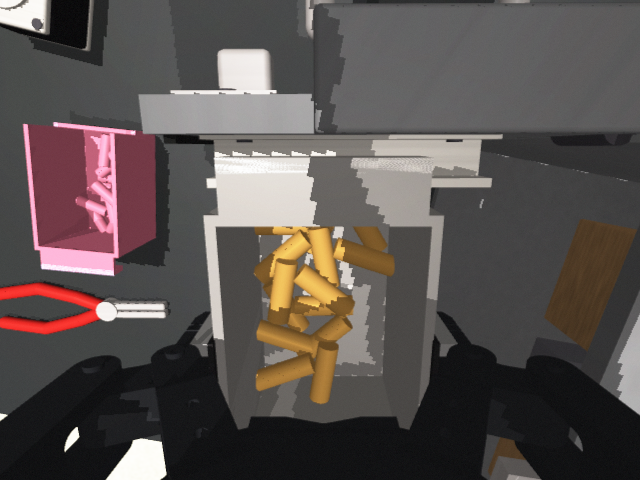

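Run:
```python
from h import *
c=dict(np.load('w15.npz'));o=get_obs();Rt=R.from_quat(o['tool_rot']);T=lambda p:(Rt.inv().apply(p-o['eef_pos'])*1000).round(1)
zr=o['eef_pos'][2]+.0326
print('flange edge',T(ray(c,217,157,zr)),T(ray(c,431,157,zr)))
print('lip outer',T(ray(c,208,187,.2065)),T(ray(c,490,186,.2065)))
print('lip inner',T(ray(c,208,179,.2065)),T(ray(c,490,178,.2065)))
print('leaf inner edge',T(ray(c,145,133,.227)),T(ray(c,310,133,.227)),)
W=pts(c);print(W[183,212],W[182,470],W[190,260],W[190,400])
```

```text
flange edge [ 63.1 -27.4 -32.5] [ 63.2  27.1 -32.5]
lip outer [ 50.3 -45.1  17.7] [50.7 64.4 17.7]
lip inner [ 53.4 -44.9  17.7] [53.8 64.  17.7]
leaf inner edge [ 69.8 -58.1  -2.8] [69.8 -4.6 -2.8]
[0.53657766 0.11106342 0.20809973] [0.51542067 0.20785211 0.2075609 ] [0.52827347 0.13628878 0.25767953] [0.5208154  0.17191481 0.2558642 ]
```

The tongue sits about 0.7–2.4 mm off the throat's middle (allowed −1.5 to +6), and 10 mm along. I'll nudge 1 mm away from the leaf and lower slowly.

Call:
send_rows([
  [[-0.02,0,0.1,0,0,0],[0,0,0.12,0,0,0],[0,0,0.12,0,0,0],[0,0,0.12,0,0,0],[0,0,0.12,0,0,0],[0,0,0,0,0,0]],
])

```text
clock: 21.12
eef_pos: [0.5793, 0.1642, 0.195]
tool_rot: [-0.106, 0.994, -0.0, -0.001]
ft_force: [-0.3, 0.2, -2.5]
grip_width: 0.0632
```

Run:
```python
from h import *
to((.5782,.1632,.177),102.2)
c=grab('wrist');save('w16',c['color']);np.savez('w16.npz',**c)
```

```text
clock 21.12 at [0.5793 0.1642 0.195 ] j [0.28 0.47 0.21 1.32 0.   0.06] F [-0.3  0.2 -2.5] w 0.0632
shift units [ 0.03 -0.02  0.36]
turn units [-0.   -0.01 -0.01] shift after turn [ 0.03 -0.02  0.36]
```

View pics/w16.png

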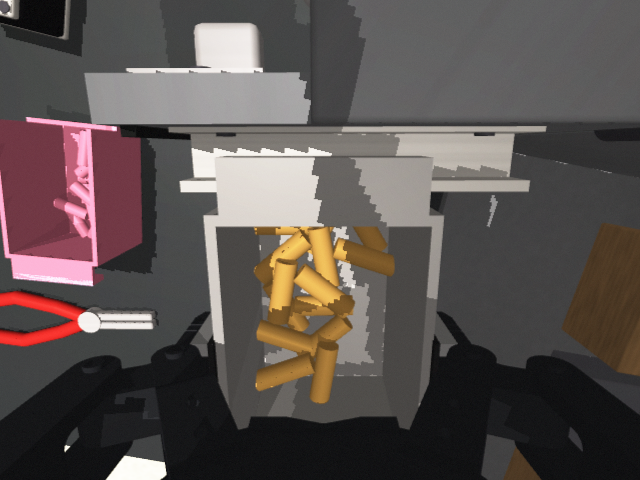

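Run:
```python
from h import *
c=dict(np.load('w16.npz'));o=get_obs();Rt=R.from_quat(o['tool_rot']);T=lambda p:(Rt.inv().apply(p-o['eef_pos'])*1000).round(1)
zr=o['eef_pos'][2]+.0326
print('flange edge',T(ray(c,325,157,zr)),'lip outer',T(ray(c,182,190.5,.2065)),T(ray(c,528,190,.2065)),'lip inner',T(ray(c,182,181,.2065)),T(ray(c,528,180,.2065)))
print('leaf',T(ray(c,100,125,.227)))
W=pts(c);Z=W[...,2]
print('lip z',Z[185,190:210].round(4),Z[185,450:520:10].round(4),'flange',Z[190,230:420:30].round(4))
```

```text
flange edge [ 62.9   0.1 -32.6] lip outer [ 51.9 -45.1 -11. ] [ 52.1  64.5 -11. ] lip inner [ 54.8 -44.9 -11. ] [ 55.2  64.1 -11. ]
leaf [ 70.7 -56.9 -31.5]
lip z [0.2083 0.2067 0.206  0.2072 0.2072 0.2067 0.2066 0.2075 0.2067 0.2069
 0.2068 0.2072 0.2078 0.2074 0.2064 0.2067 0.2067 0.2063 0.2065 0.2056] [0.2066 0.2074 0.2064 0.207  0.2065 0.2068 0.2062] flange [0.2283 0.229  0.2292 0.2282 0.2279 0.2279 0.2286]
```

The tongue is at x0 ≈ +2.6 mm and the flange underside is about 18.7 mm above the lip. Lowering onto it.

Call:
send_rows([
  [[0,0,0.1,0,0,0],[0,0,0.1,0,0,0],[0,0,0.1,0,0,0],[0,0,0.05,0,0,0],[0,0,0,0,0,0],[0,0,0,0,0,0]],
])

```text
clock: 21.92
eef_pos: [0.5799, 0.1644, 0.1785]
tool_rot: [-0.106, 0.994, 0.0, 0.0]
ft_force: [0.3, -0.7, -1.9]
grip_width: 0.0631
```

Run:
```python
from h import *
to((.5782,.1632,.177),102.2)
c=grab('wrist');save('w17',c['color']);np.savez('w17.npz',**c)
o=get_obs();Rt=R.from_quat(o['tool_rot']);T=lambda p:(Rt.inv().apply(p-o['eef_pos'])*1000).round(1)
Z=pts(c)[...,2];print('lip z',np.nanmedian(Z[185:192,170:195]),'flange',np.nanmedian(Z[180:205,230:420]))
```

```text
clock 21.93 at [0.5799 0.1644 0.1785] j [0.28 0.47 0.18 1.28 0.   0.06] F [ 0.3 -0.7 -1.9] w 0.0631
shift units [ 0.04 -0.02  0.03]
turn units [ 0.    0.   -0.01] shift after turn [ 0.04 -0.02  0.03]
lip z 0.20689973800511305 flange 0.21152325743165884
```

View pics/w17.png

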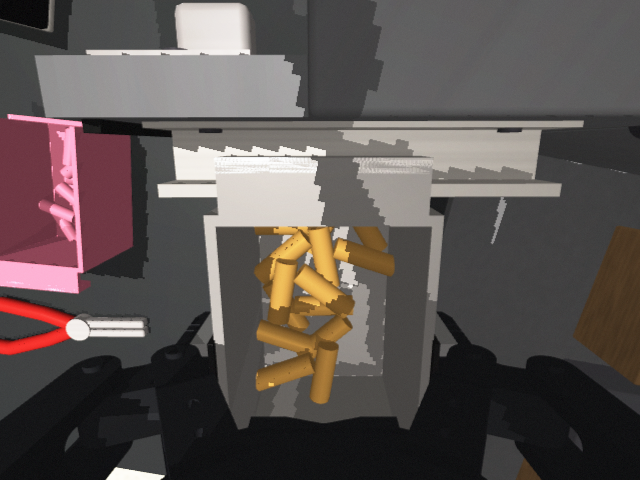

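Call:
send_rows([
  [[0,0,0.03,0,0,0],[0,0,0.02,0,0,0],[0,0,0,0,0,0],[0,0,0,0,0,0]],
])

```text
clock: 22.48
eef_pos: [0.58, 0.1644, 0.1766]
tool_rot: [-0.106, 0.994, 0.0, 0.001]
ft_force: [-1.1, -0.7, 4.0]
grip_width: 0.0635
```

The flange now loads the lip (force changed from −2 to +4 N). Releasing.

Call:
send_rows([
  [[0,0,0,0,0,0],[0,0,0,0,0,0],[0,0,0,0,0,0],[0,0,0,0,0,0],[0,0,0,0,0,0],[0,0,0,0,0,0]],
], grip=0)

```text
clock: 23.22
eef_pos: [0.5798, 0.1644, 0.1758]
tool_rot: [-0.106, 0.994, -0.0, -0.0]
ft_force: [-0.1, -0.1, 0.0]
grip_width: 0.0853
```

Run:
```python
from h import *
to((.5782,.1632,.177),102.2)
c=grab('wrist');save('w18',c['color']);np.savez('w18.npz',**c)
```

```text
clock 23.23 at [0.5798 0.1644 0.1758] j [0.28 0.48 0.18 1.27 0.   0.06] F [-0.1 -0.1  0. ] w 0.0853
shift units [ 0.04 -0.02 -0.02]
turn units [ 0.   -0.   -0.01] shift after turn [ 0.04 -0.02 -0.02]
```

View pics/w18.png

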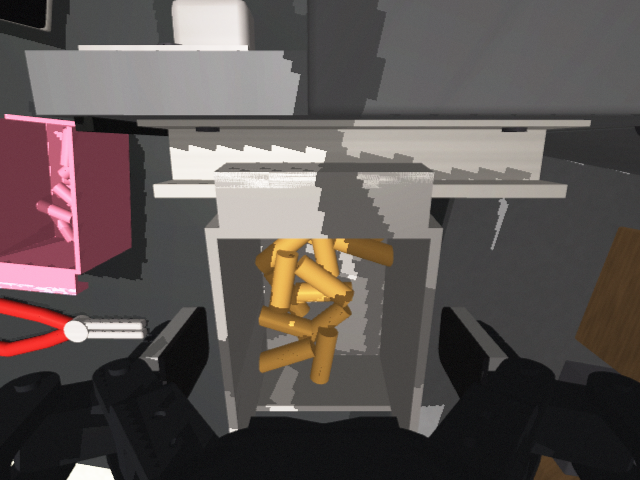

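The bin hangs on the lip with no finger contact. Withdrawing straight up.

Call:
send_rows([
  [[0,0,-0.2,0,0,0],[0,0,-0.3,0,0,0],[0,0,-0.4,0,0,0],[0,0,-0.6,0,0,0],[0,0,-0.7,0,0,0],[0,0,-0.8,0,0,0],[0,0,0,0,0,0],[0,0,0,0,0,0]],
])

```text
clock: 24.28
eef_pos: [0.5798, 0.1644, 0.3264]
tool_rot: [-0.106, 0.994, 0.0, 0.001]
ft_force: [0.1, 1.1, -0.3]
grip_width: 0.0853
```

Run:
```python
from h import *
to((.58,-.1,.33),102.2)
c=grab('wrist');save('w19',c['color']);np.savez('w19.npz',**c)
```

```text
clock 24.27 at [0.5798 0.1644 0.3264] j [ 0.28  0.45  0.52  1.65 -0.    0.06] F [ 0.1  1.1 -0.3] w 0.0853
shift units [ 1.11 -5.17 -0.07]
turn units [ 0.    0.01 -0.01] shift after turn [ 1.11 -5.17 -0.07]
```

View pics/w19.png

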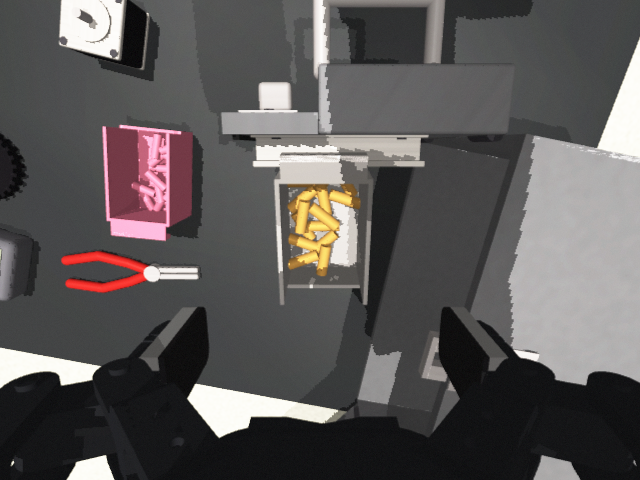

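Hung. I'll check the numbers, move the arm aside, and view it from the fixed cameras.

Call:
send_rows([
  [[0.2,-0.7,0,0,0,0],[0.2,-0.9,0,0,0,0],[0.2,-0.9,0,0,0,0],[0.2,-0.9,0,0,0,0],[0.2,-0.9,0,0,0,0],[0.2,-0.9,0,0,0,0],[0,0,0,0,0,0],[0,0,0,0,0,0]],
])

```text
clock: 25.32
eef_pos: [0.5753, -0.1023, 0.3247]
tool_rot: [-0.105, 0.994, 0.001, -0.001]
ft_force: [-0.4, -0.3, 0.9]
grip_width: 0.0852
```

Run:
```python
from h import *
c=dict(np.load('w19.npz'));W=pts(c)
T=R.from_euler('z',12.2,degrees=True)
f=lambda p:(T.inv().apply(p-np.array([.516,.160,.2068]))*1000).round(1)
a,b=ray(c,281,155,.21),ray(c,368,155,.21)
print('flange back edge in rail axes',f(a),f(b),'flange z',np.nanmedian(W[165:178,290:360,2]))
l,r=ray(c,253,166,.2068),ray(c,424,165,.2068);print('lip outer',f(l),f(r),np.rad2deg(np.arctan2(*(r-l)[1::-1])))
# lean: rim heights back/front along side walls (depth)
for col in (278,366):
    print([ (W[y,col-3:col+4,2].max()).round(4) for y in (195,220,250,285)])
print('thumb z',W[95,275])
for n in('top','side'):
    c=grab(n);save(n+'20',c['color']);np.savez(n+'20.npz',**c)
s=c;save('s21',cv2.resize(s['color'][125:285,150:340],None,fx=4,fy=4,interpolation=cv2.INTER_CUBIC)[:600])
print(get_obs()['clock'])
```

```text
flange back edge in rail axes [  4.2 -36.2   3.2] [ 4.3 18.8  3.2] flange z 0.2094058679902786
lip outer [ 11.2 -54.8  -0. ] [10.7 55.3 -0. ] 102.46571811428986
[np.float64(0.2084), np.float64(0.2062), np.float64(0.203), np.float64(0.2006)]
[np.float64(0.2083), np.float64(0.2059), np.float64(0.2025), np.float64(0.1997)]
thumb z [0.4919647  0.11272703 0.18978267]
25.425
```

View pics/top20.png

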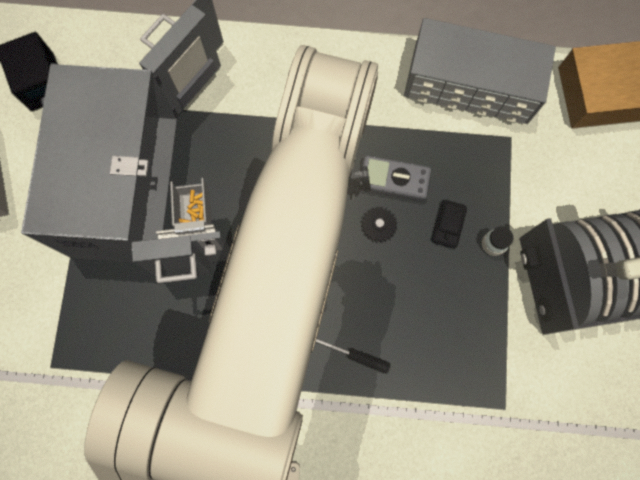

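View pics/s21.png

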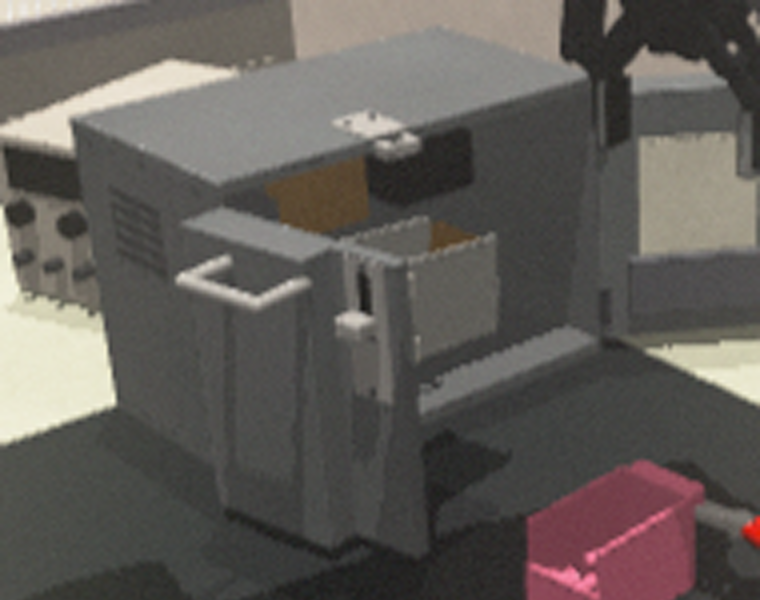

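```bash
python3 -c "
from h import *
print(job_done())"
```

```text
the job is handed in; nothing more can be done
None
```

The parts bin is hanging in the passive leaf's upper rail with its tongue seated, and I handed the job in at about 25.5 s of the 61 s. `job_done()` gives no verdict, so the results below come from my own measurements.

I pushed the flush bolt down to its stop (about 19–20 mm, 22 N). I then opened the leaf by hooking the closed fingers behind its pull, to about 1.38 rad. The grey bin with brass standoffs was gripped across its sides, carried level, lowered onto the rail and released.

| Check | Measured | Required |
|---|---|---|
| Leaf angle | about 1.37–1.38 rad | above 1.0 |
| Bolt, from thumb height 0.190 m | about 20 mm drawn | above 13 mm |
| Tongue across the throat | about 5–6 mm | within 9 mm |
| Tongue along the rail | about −9 mm | within 32 mm |
| Tongue below the lip's top | about 11 mm | 6 to 18 mm |
| Bin lean | about 0.1 rad | below 0.25 |

- **Other things on the bench:** those visible in the last side and top pictures look unmoved. The arm hid part of the top view. The motor, pliers and pink bin were last seen in place in the wrist view just before that.
- **Robot contact:** the gripper was clear of everything at hand-in.
- **Disagreement:** two wrist views of the flange edge in the tool's axes differed by about 2 mm. I stayed in the middle of the clearance, so it did not affect the seating.

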